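# Crank the brass sample under its inspection lens

## Task

Two sample slides stand on the bench. On the one that carries the brass sample, swing the folded red crank handle up until it stands upright on its handwheel, crank the wheel counterclockwise (seen from above) until the brass sample is centred under its black ring lens, then fold the handle back down flat over the wheel and let go. Leave the slide with the dark steel sample as it is.

Things in the scene. Friction and masses are not known exactly. Their poses are not given: they have to be found in the camera images.
- brass_hinge (a point): Middle of the brass slide's handle hinge pin, 115 mm above the bench, 60 mm from the axis of the flat aluminium handwheel (upright axis, 156 mm across, top at 87 mm). Turns with the wheel: x points level to the wheel's axis, y along the pin, z up. Steel lugs beside it, 34 mm over all, reach 6 mm above the pin. The wheel is stiff (2 N at the handle) and stays where left.
- brass_handle (a joint): Brass slide: fold angle of the red crank handle (rad). 0: folded, lying level from the hinge in over the wheel's axis, 28 mm above the wheel's top; 1.57: swung up against its stop, upright over the hinge. The hinge is stiff (1 N at the grip): the handle stays at any angle. Folding does not turn the wheel.
- brass_grip (a point): Brass slide: point on the centre line of the red handle, 55 mm from the hinge, 17 mm short of the free end: a good place to pinch it. The grip is round and smooth, 18 mm in diameter, from 14 to 72 mm from the hinge; when pinched along the hinge pin's direction it pivots between the fingers as it swings.
- brass_sample (a point): Top centre of the brass sample (disc 32 mm across, 14 mm high, fixed on a 60 mm square aluminium carriage), 71 mm above the bench. The wheel drives the carriage by a rack along a straight level rail beyond the wheel: 40 mm per radian; counterclockwise from above brings it towards the lens, and travel goes on past it.
- brass_lens (a point): Brass slide: centre of the black ring lens (about 50 mm across, open in the middle, 110 to 134 mm above the bench) over the rail; the point is 120 mm up. It stands still on a bracket (140 mm high, the tallest part of the slide); the sample passes straight beneath. A green strip beside the rail marks the place.
- steel_grip (a point): The other, otherwise identical slide, which carries a dark steel sample and is to be left alone: the same point on its own folded red handle, 55 mm from its hinge, 115 mm above the bench.

How it is judged:
By the outcome, as a careful person would: the job done as asked, in the order asked, and still so for the second after the job is handed in, with the robot touching nothing.
It also fails if it takes over 48 s, if anything falls off the work surface, if the arm or the gripper's body presses on something with over 40 N, if the wrist force passes 120 N, or if a joint passes its speed limit or range.

## Robot

A 6-joint arm with a two-finger parallel gripper is mounted at the origin on the work surface. World frame = base frame: x ahead of the robot, y to its left, z up, the work surface at z = 0. Lengths are in m, angles in degrees, forces in N, time in s.
With the tool pointing down it reaches from about 0.3 to 0.75 m from the base axis. Payload 8.5 kg.
Tool frame: the origin (TCP) lies midway between the tips of the shut fingers; the grasp point (between the pads) lies env.tcp_to_grasp behind it (env.tcp_to_grasp is the distance from the TCP to the grasp point, in m); z points along the fingers, y is the direction in which the jaws open and shut (so a half turn about z gives the same grasp; the last joint's range is limited). The gripper opens to 85 mm and grips with 20 to 120 N. Pads are 22 mm wide; open, the fingers measure 114 mm over their backs; the gripper's body (76 mm by 85 mm) begins 54 mm behind the grasp point. The pads swing forward as they close: fully open they stand 13 mm farther back than shut.
Start: joints at [-88.253, 21.807, 74.336, -0, 83.858, -12.336], TCP at [0.134, -0.533, 0.231] pointing down, gripper open.
Joint ranges: [-178.18, 178.18], [-50.72, 133.34], [12.68, 142.11], [-81.47, 261.47], [9.98, 163.14], [-165.26, 165.26]. Speed limits (degrees/s): [136.94, 136.94, 180, 180, 180, 180].

## Interface

Orientations are given as a 3x3 rotation matrix whose columns are the frame's x, y, z axes.
In Python, from rig import readout, imaging, job, env gives the robot as it stands.
- The arm moves only by the tool move_arm, never from a script. Its argument "motion" is a list of rows, each a list of 3 entries, a list of its own where there are three numbers: the shift along the tool's x, y, z normalised to -1 to 1, where 1 is 0.02 m, then the turn, a rotation vector about the tool's x, y, z normalised to -1 to 1, where 1 is 120 degrees, then the gripper command: -1 is shut, 1 is fully open, values between are in proportion. In form: [[[tx, ty, tz], [rx, ry, rz], claw], ...]. A call has 1 to 12 rows; each row shifts and turns the pose as measured when the row begins, along the tool's axes as they then stand; what a row does not reach is not made up. A row lasts 1/12 s, in which the tool goes at most 41.7 mm and 7.16 degrees, less where a joint would pass 70% of its speed; a pose out of reach is approached as far as the arm can. A call with a number of a shift or a turn outside -1 to 1 is refused whole. A call with a gripper value outside its range is refused whole. The fingers move at their own pace and stop on an object; "squeeze" is the grip in N (left out, the last holds). Time passes only in rows, so rows that do not move let the fingers close. It gives the time, the measured TCP pose, the force and the opening at its end, in the units of the state.
- readout.observe(): the state, without advancing time (a new reading comes with each control period).
- imaging.get_image(name): name is "scene" or "top" or "wrist"; returns a dict with "img" (480x640x3 uint8, blue, green, red), "fov_y" (degrees; the focal length in pixels is half the picture's height over the tangent of half this angle, whatever the lens; pixels are square), "cx", "cy" (the principal point, pixels), "k1" (the pictures are not rectified: a ray, as slopes to the right and down, at radius r is drawn at 1 + k1 r^2 times it, then the intrinsics apply), "eye" and "orientation" of the camera in the world. Camera axes: x right, y up, looking along -z (the intrinsics and any distortion apply to the point x, -y, -z); pixel columns grow to the right and rows downward; lengths in m; the calibration is good to about 2 mm. A picture is of the moment at which its call begins. There is no depth.
- job.close_job(): hands the job in, once; it reports no verdict.
The state is a dict: "time_s": time; "q": joint angles; "qvel": joint speeds; "joint_efforts": joint torques, N m; "position": TCP position; "tool_rot": TCP orientation; "ft_force": force on the tool from outside, world axes, zero at the start; "wrist_torque": the same for the moment, N m; "grip_width": finger opening in m.
Only numpy, scipy, OpenCV 4.12 (cv2) and the standard library are available. Lean on these libraries where they do the work, as an engineer would, in place of code of your own. Each camera call takes 0.05 s, during which the arm holds its last target.

## Working session

There is one attempt and no reset: what is moved stays moved. The work goes in short steps, Python scripts to look and compute and a tool call to move; the robot and the scene stay as the last step left them, time stands still between calls to the robot, and variables do not carry over. Pictures are saved under pics/ and viewed, and the job is handed in when it is done.

Besides the shell and the picture viewer there is one more tool, called after "Request:" by a JSON object that holds its "op" and its "data". move_arm: Moves the arm, as the interface text tells. Its arguments: {"type":"object","properties":{"motion":{"type":"array","items":{"type":"array"}},"squeeze":{"type":"number"}},"required":["motion"]}

```bash
ls; mkdir -p pics; python3 - <<'E'
from rig import readout, imaging, job, env
import cv2
print(readout.observe()); print(env.tcp_to_grasp, [a for a in dir(env) if a[0]!='_'])
for n in ("scene","top","wrist"):
    d=imaging.get_image(n); cv2.imwrite(f"pics/{n}0.png",d["img"]); print(n,{k:v for k,v in d.items() if k!="img"})
E
```

```text
pics
{'time_s': 0.0, 'q': array([-8.82534420e+01,  2.18416434e+01,  7.43852935e+01, -1.78090218e-03,
        8.38574259e+01, -1.23354785e+01]), 'qvel': array([-0.02976558, -0.02203728,  0.01057979,  0.11424049, -0.10405349,
        0.03053742]), 'joint_efforts': array([-2.71352164e-04, -4.48463094e+01, -2.31273240e+01, -1.69950631e-04,
        4.88110702e-03, -2.36772667e-05]), 'position': array([ 0.13380449, -0.5331727 ,  0.23070248]), 'tool_rot': array([[ 9.69947542e-01,  2.43314116e-01, -7.57665201e-05],
       [ 2.43313962e-01, -9.69946469e-01,  1.47078161e-03],
       [ 2.84372459e-04, -1.44501606e-03, -9.99998916e-01]]), 'ft_force': array([ 0.38883895, -0.01104532,  0.03349511]), 'wrist_torque': array([ 0.04056084,  0.00347505, -0.00287036]), 'grip_width': 0.08548315524681134}
0.0187 ['MotionError', 'tcp_to_grasp']
scene {'fov_y': 47.949636117748774, 'cx': 317.9011361164026, 'cy': 243.31515780051407, 'k1': -0.15378235564097956, 'eye': array([1.21270734, 0.57464051, 0.80879912]), 'orientation': array([[-0.65744975, -0.47059178,  0.58847532],
       [ 0.75343555, -0.40048515,  0.52148491],
       [-0.00973088,  0.78622835,  0.61785944]])}
top {'fov_y': 53.19686372255959, 'cx': 322.63260166499674, 'cy': 237.84887707262104, 'k1': 0.025830920206609317, 'eye': array([0.48035846, 0.02362081, 0.84337339]), 'orientation': array([[-0.01956267,  0.98315414, -0.18172848],
       [-0.99972092, -0.01682756,  0.0165804 ],
       [ 0.01324304,  0.18200212,  0.98320895]])}
wrist {'fov_y': 63.43662740132148, 'cx': 326.65947175792115, 'cy': 239.3323714214376, 'k1': -0.08271436399154775, 'eye': array([ 0.19844742, -0.51753828,  0.37321155]), 'orientation': array([[ 2.42207176e-01,  9.36164783e-01,  2.54815979e-01],
       [-9.70224184e-01,  2.33933584e-01,  6.27703064e-02],
       [-8.46664929e-04, -2.62432044e-01,  9.64950105e-01]])}
```

View pics/scene0.png

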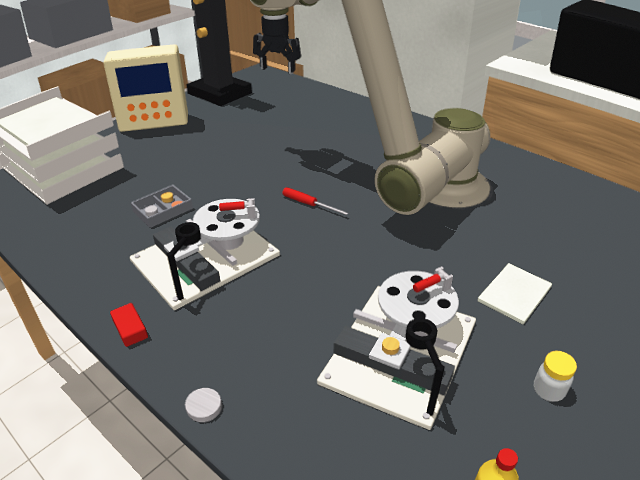

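View pics/top0.png

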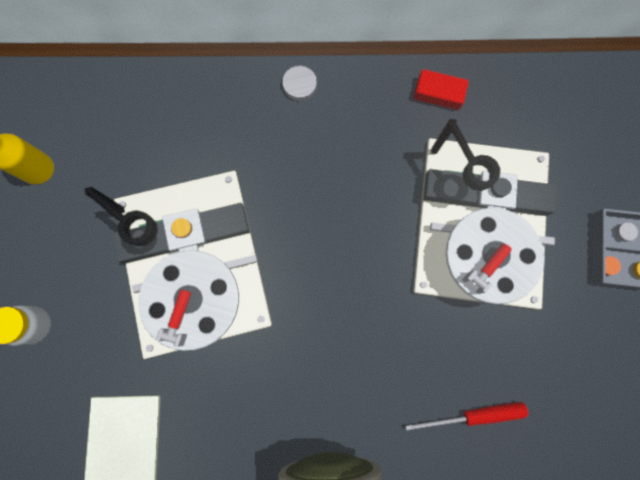

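```bash
python3 - <<'E'
import cv2
a=cv2.imread("pics/top0.png")
cv2.imwrite("pics/top0c.png",cv2.resize(a[0:0+300,0:400],(800,600),interpolation=cv2.INTER_CUBIC))
E
```

```text
(no output)
```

The brass slide is the left one in the top view: wheel near (188,298), sample near (181,228), lens near (137,228). The steel slide is on the right.

```bash
cat > h.py <<'E'
import numpy as np, cv2
from rig import readout, imaging, job, env
def ray(d,u,v):
    f=240/np.tan(np.radians(d["fov_y"]/2))
    xd,yd=(u-d["cx"])/f,(v-d["cy"])/f
    rd=np.hypot(xd,yd); r=rd
    for _ in range(30): r=rd/(1+d["k1"]*r*r)
    s=r/rd if rd>0 else 1
    return d["orientation"]@np.array([xd*s,-yd*s,-1.])
def onz(d,u,v,z):
    w=ray(d,u,v); e=d["eye"]; return e+w*(z-e[2])/w[2]
def proj(d,P):
    f=240/np.tan(np.radians(d["fov_y"]/2))
    c=d["orientation"].T@(np.asarray(P)-d["eye"]); x,y=c[0]/-c[2],-c[1]/-c[2]
    k=1+d["k1"]*(x*x+y*y); return d["cx"]+f*x*k,d["cy"]+f*y*k
def snap(n,fn,box=None,scale=1):
    d=imaging.get_image(n); a=d["img"]
    if box: a=a[box[1]:box[3],box[0]:box[2]]
    cv2.imwrite(fn,cv2.resize(a,None,fx=scale,fy=scale,interpolation=cv2.INTER_CUBIC)); return d
E
python3 - <<'E'
import cv2
a=cv2.imread("pics/top0.png")
cv2.imwrite("pics/top0d.png",cv2.resize(a[170:370,90:290],(800,800),interpolation=cv2.INTER_CUBIC)[:600])
cv2.imwrite("pics/top0e.png",cv2.resize(a[240:360,120:250],(780,720),interpolation=cv2.INTER_CUBIC)[:600])
a=cv2.imread("pics/scene0.png")
cv2.imwrite("pics/sc0d.png",cv2.resize(a[260:430,310:490],(720,680),interpolation=cv2.INTER_CUBIC)[:600])
E
```

```text
(no output)
```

View pics/top0d.png

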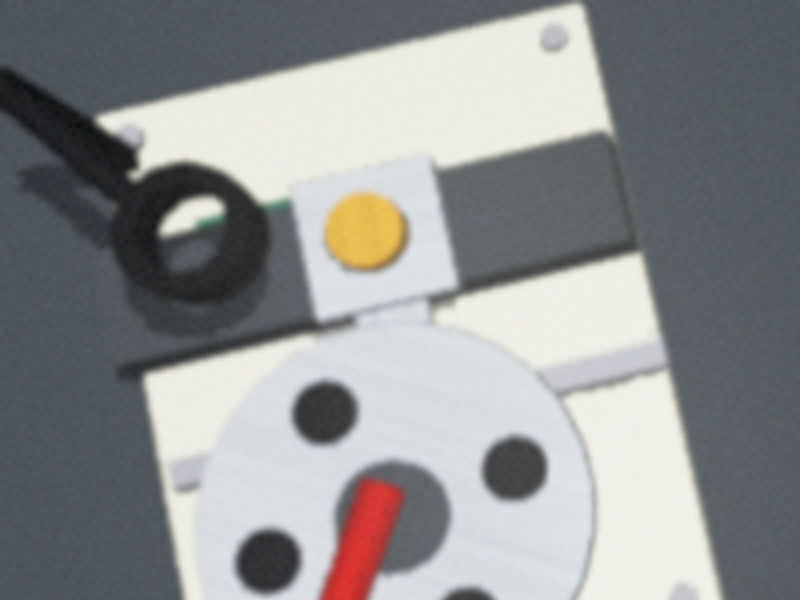

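View pics/top0e.png

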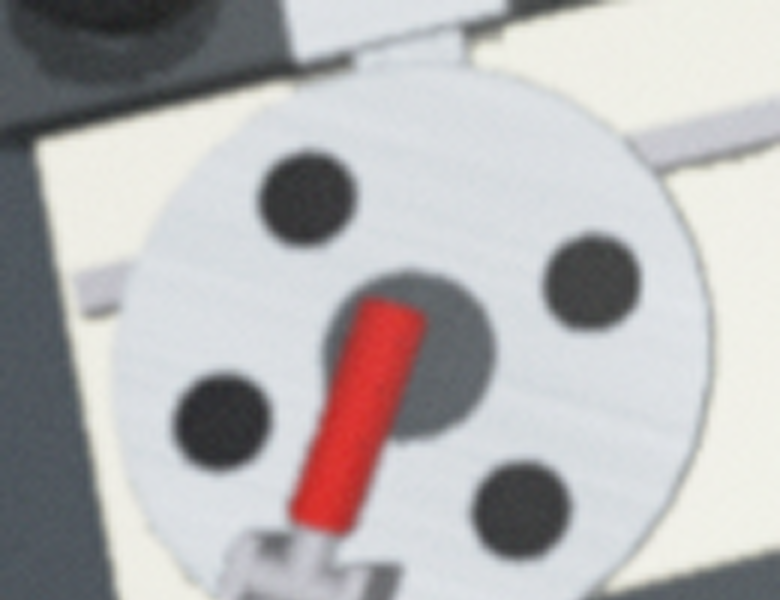

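View pics/sc0d.png

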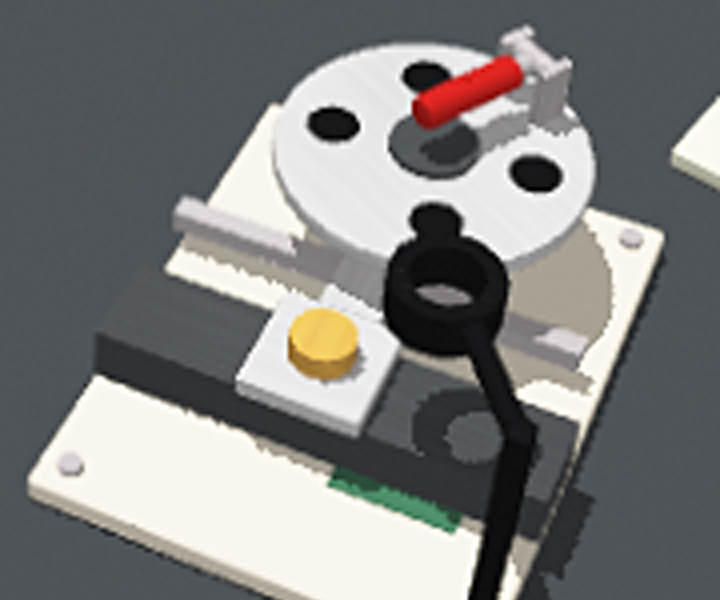

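```bash
python3 - <<'E'
import cv2
a=cv2.imread("pics/top0.png")
cv2.imwrite("pics/top0f.png",cv2.resize(a[280:360,130:230],(800,640),interpolation=cv2.INTER_CUBIC)[:600])
cv2.imwrite("pics/top0g.png",cv2.resize(a[180:260,80:180],(800,640),interpolation=cv2.INTER_CUBIC)[:600])
a=cv2.imread("pics/scene0.png")
cv2.imwrite("pics/sc0e.png",cv2.resize(a[260:360,375:475],(600,600),interpolation=cv2.INTER_CUBIC)[:600])
E
```

```text
(no output)
```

View pics/top0f.png

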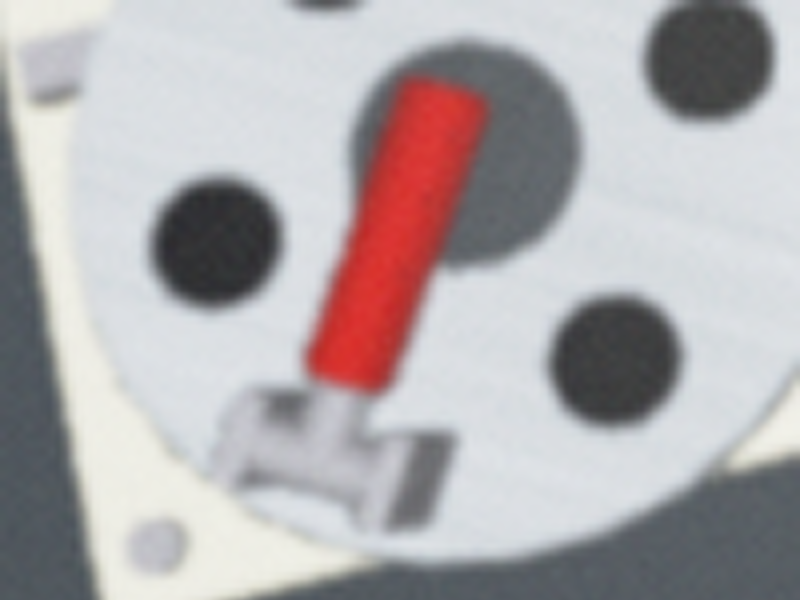

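View pics/top0g.png

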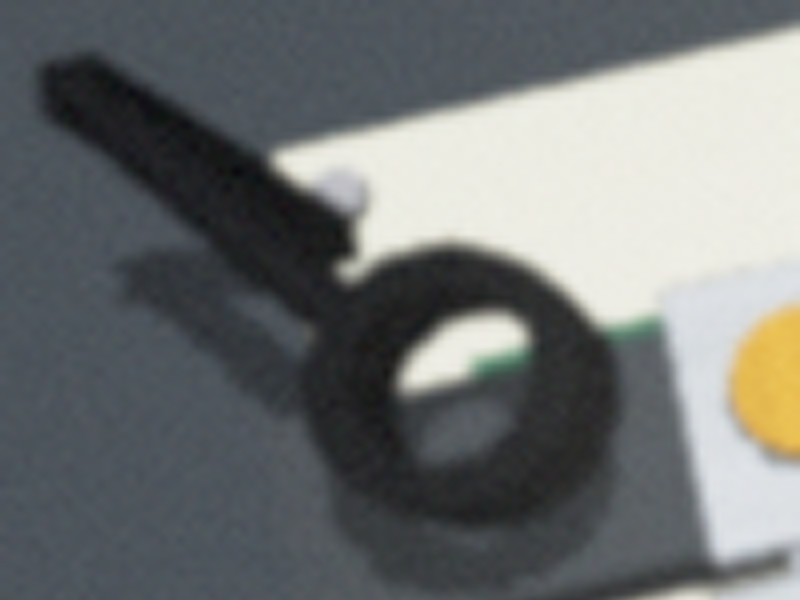

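View pics/sc0e.png

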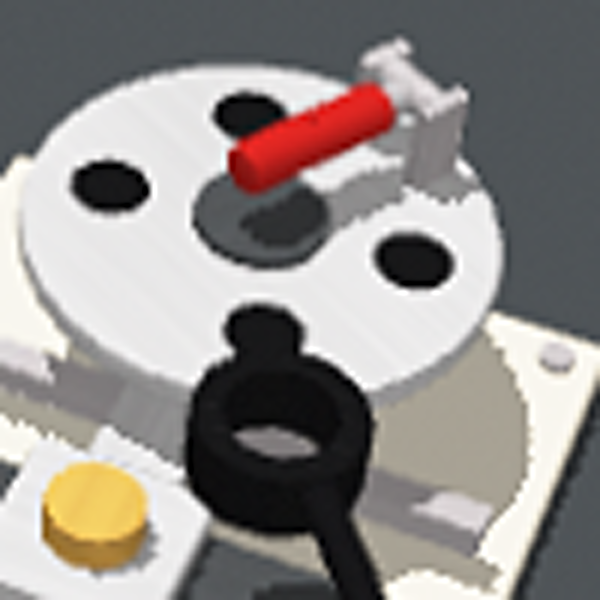

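```bash
python3 - <<'E'
from h import *
from scipy.optimize import least_squares
t=imaging.get_image("top"); s=imaging.get_image("scene")
c=lambda x,y,k,ox,oy:((x+.5)/k-.5+ox,(y+.5)/k-.5+oy)
W=onz(t,*c(410,352.5,6,120,240),.087)
H=onz(t,*c(320,453,8,130,280),.115)
E=onz(t,*c(443,92,8,130,280),.117); B=onz(t,*c(350,380,8,130,280),.117)
Ws=onz(s,*c((110+247+262+414)/4,(186+115+331+261)/4,6,375,260),.087)
S=onz(t,*c(366,230,4,90,170),.071); Ss=onz(s,*c(323,336,4,310,260),.071)
L=onz(t,*c(463,385,8,80,180),.122);Ls=onz(s,*c(280,438,6,375,260),.122)
Es=onz(s,*c(248,170,6,375,260),.115);Hs=onz(s,*c(413,78,6,375,260),.115)
for n in "W Ws H Hs E Es B S Ss L Ls".split(): print(n,eval(n).round(4))
az=lambda v:np.degrees(np.arctan2(v[1],v[0]))
print("az W-H",az(W-H),np.linalg.norm(W-H),"az B->E",az(E-B),np.linalg.norm(E-B))
print("S->L",az(L-S),np.linalg.norm((L-S)[:2]),az(Ls-Ss),np.linalg.norm((Ls-Ss)[:2]))
# plate edge azimuths: rail edge from (118,372)->(632,250) in top0d
a=onz(t,*c(450,185,4,90,170),.057);b=onz(t,*c(600,135,4,90,170),.057);print("rail az",az(a-b))
a=onz(t,*c(175,475,4,90,170),.06);b=onz(t,*c(660,355,4,90,170),.06);print("rack az",az(a-b))
a=onz(t,*c(100,117,4,90,170),.01);b=onz(t,*c(582,4,4,90,170),.01);print("plate az",az(a-b))
E
```

```text
W [0.5279 0.2227 0.087 ]
Ws [0.5263 0.2217 0.087 ]
H [0.4711 0.2404 0.115 ]
Hs [0.4626 0.237  0.115 ]
E [0.5369 0.2196 0.117 ]
Es [0.5346 0.2197 0.115 ]
B [0.4842 0.2349 0.117 ]
S [0.6449 0.2417 0.071 ]
Ss [0.6455 0.2431 0.071 ]
L [0.6343 0.2932 0.122 ]
Ls [0.6302 0.2923 0.122 ]
az W-H -17.281888453357972 0.06572510401771231 az B->E -16.105232931830056 0.05487356940303754
S->L 101.69397839357757 0.05259036372358048 107.2569424537145 0.0514425158759364
rail az 108.31792508592275
rack az 103.10245270885785
plate az 103.16315623988324
```

Request:
{"op": "move_arm", "data": {"motion": [[[0.88, -1, 0], [0, 0, 0], 1], [[0.88, -1, 0], [0, 0, 0], 1], [[0.88, -1, 0], [0, 0, 0], 1], [[0.88, -1, 0], [0, 0, 0], 1], [[0.88, -1, 0], [0, 0, 0], 1], [[0.88, -1, 0], [0, 0, 0], 1], [[0.88, -1, 0], [0, 0, 0], 1], [[0.88, -1, 0], [0, 0, 0], 1]], "squeeze": 30}}

```text
time_s: 0.92
position: [0.2326, -0.3393, 0.2289]
tool_rot: [[0.972, 0.237, -0.001], [0.237, -0.972, 0.002], [-0.0, -0.002, -1.0]]
ft_force: [0.4, 0.2, 1.6]
grip_width: 0.0854
```

Request:
{"op": "move_arm", "data": {"motion": [[[0.88, -1, 0], [0, 0, 0], 1], [[0.88, -1, 0], [0, 0, 0], 1], [[0.88, -1, 0], [0, 0, 0], 1], [[0.88, -1, 0], [0, 0, 0], 1], [[0.88, -1, 0], [0, 0, 0], 1], [[0.88, -1, 0], [0, 0, 0], 1], [[0.88, -1, 0], [0, 0, 0], 1], [[0.88, -1, 0], [0, 0, 0], 1], [[0.88, -1, 0], [0, 0, 0], 1], [[0.88, -1, 0], [0, 0, 0], 1], [[0.88, -1, 0], [0, 0, 0], 1], [[0.88, -1, 0], [0, 0, 0], 1]]}}

```text
time_s: 1.92
position: [0.3853, -0.0403, 0.2303]
tool_rot: [[0.972, 0.234, 0.002], [0.234, -0.972, 0.0], [0.002, 0.0, -1.0]]
ft_force: [0.0, -1.3, -0.4]
grip_width: 0.0851
```

Request:
{"op": "move_arm", "data": {"motion": [[[0.88, -1, 0], [0, 0, 0], 1], [[0.88, -1, 0], [0, 0, 0], 1], [[0.88, -1, 0], [0, 0, 0], 1], [[0.88, -1, 0], [0, 0, 0], 1], [[0.88, -1, 0], [0, 0, 0], 1], [[0.88, -1, 0], [0, 0, 0], 1], [[0.88, -1, 0], [0, 0, 0], 1], [[0, 0, 0], [0, 0, 0.055], 1], [[0, 0, 0], [0, 0, 0.055], 1], [[0, 0, 0], [0, 0, 0.055], 1], [[0, 0, 0], [0, 0, 0.055], 1]]}}

```text
time_s: 2.83
position: [0.4762, 0.1405, 0.2296]
tool_rot: [[0.973, -0.23, 0.002], [-0.23, -0.973, 0.001], [0.002, -0.001, -1.0]]
ft_force: [0.8, 1.5, 0.0]
grip_width: 0.0852
```

```bash
python3 - <<'E'
from h import *
d=snap("wrist","pics/w1.png"); o=readout.observe(); print(o["position"],o["tool_rot"].round(4).tolist(),o["q"].round(1))
np.savez("w1.npz",**{k:d[k] for k in d if k!="img"})
for n,P in dict(W=(.5273,.2222,.087),H=(.4698,.2392,.115),S=(.645,.2422,.071),L=(.633,.293,.122)).items(): print(n,proj(d,P))
E
```

```text
[0.47620258 0.14044037 0.22956161] [[0.9714, -0.2374, 0.0019], [-0.2374, -0.9714, 0.0006], [0.0017, -0.001, -1.0]] [  2.7  16.5  82.8   0.   80.6 106.5]
W (np.float64(203.18044880211326), np.float64(185.34952260003632))
H (np.float64(193.50126835628666), np.float64(274.6720884359048))
S (np.float64(138.31429724724043), np.float64(34.457549260772026))
L (np.float64(35.94168067110337), np.float64(59.5054826259078))
```

View pics/w1.png

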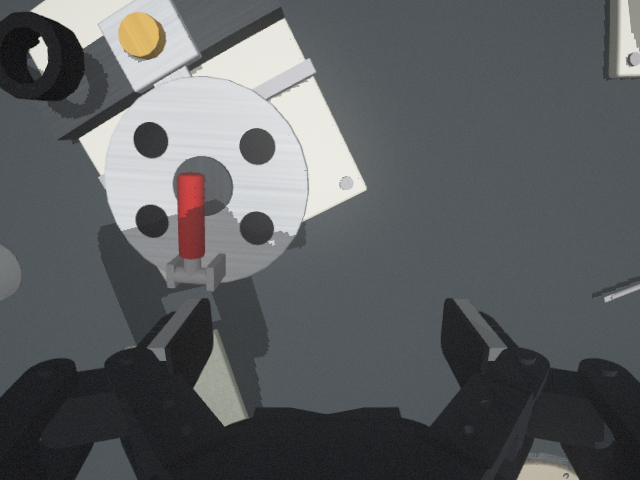

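```bash
python3 - <<'E'
import cv2
a=cv2.imread("pics/w1.png")
cv2.imwrite("pics/w1c.png",cv2.resize(a[150:300,120:320],(800,600),interpolation=cv2.INTER_CUBIC))
cv2.imwrite("pics/w1d.png",cv2.resize(a[0:120,0:160],(800,600),interpolation=cv2.INTER_CUBIC))
E
```

```text
(no output)
```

View pics/w1c.png

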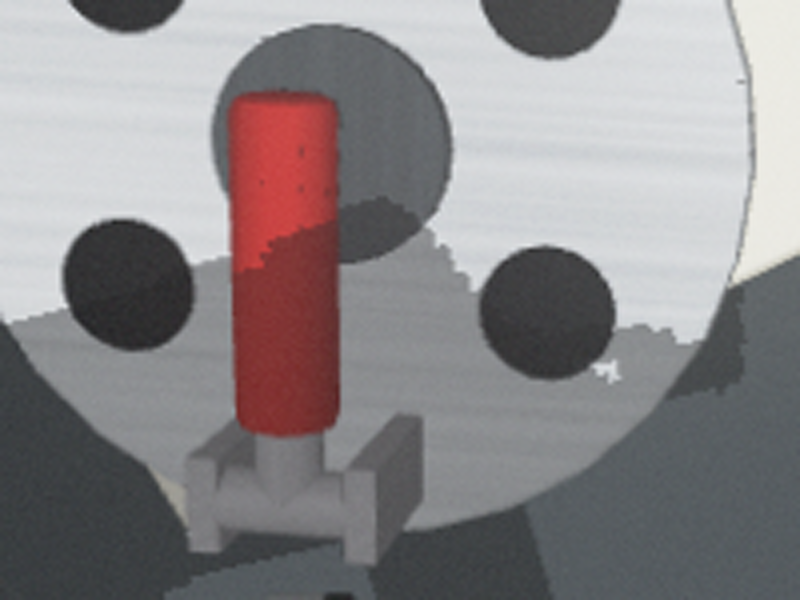

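View pics/w1d.png

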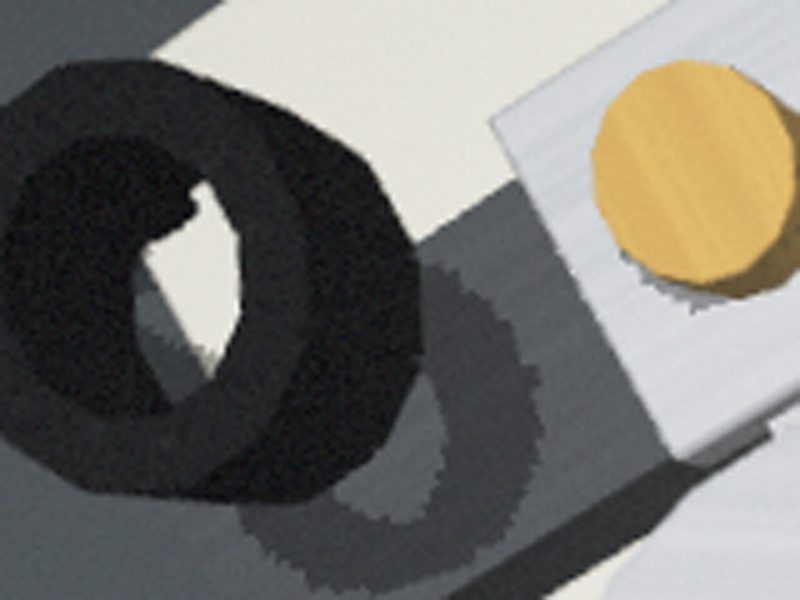

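```bash
python3 - <<'E'
from h import *
d=dict(np.load("w1.npz"))
c=lambda x,y,k,ox,oy:((x+.5)/k-.5+ox,(y+.5)/k-.5+oy)
az=lambda v:np.degrees(np.arctan2(v[1],v[0]))
L=onz(d,*c(124,275,5,0,0),.134);S=onz(d,*c(693,172,5,0,0),.071)
H=onz(d,*c(281,500,4,120,150),.117);E=onz(d,*c(284,96,4,120,150),.12);B=onz(d,*c(288,432,4,120,150),.12)
W=onz(d,*c(332,143,4,120,150),.087)
for n in "L S H E B W".split(): print(n,eval(n).round(4))
print(az(E-B),az(E-H),az(W-H),np.linalg.norm((W-H)[:2]),az(L-S),np.linalg.norm((L-S)[:2]))
r=np.array([np.cos(np.radians(103.1)),np.sin(np.radians(103.1)),0]);print(r@(L-S))
E
```

```text
L [0.6337 0.2915 0.134 ]
S [0.6453 0.2422 0.071 ]
H [0.471  0.2408 0.117 ]
E [0.5382 0.2167 0.12  ]
B [0.4834 0.2342 0.12  ]
W [0.5274 0.2226 0.087 ]
-17.76035071180596 -19.792471279246403 -17.914223998812037 0.05928019913685568 103.30002145288157 0.050661795425189345
0.050661486709977076
```

Request:
{"op": "move_arm", "data": {"motion": [[[0.25, -0.92, 0], [0, 0, 0], 1], [[0.25, -0.92, 0], [0, 0, 0], 1], [[0.25, -0.92, 0], [0, 0, 0], 1], [[0.25, -0.92, 0], [0, 0, 0], 1], [[0.25, -0.92, 0], [0, 0, 0], 1], [[0, 0, 0.9], [0, 0, 0.029], 1], [[0, 0, 0.9], [0, 0, 0], 1], [[0, 0, 0.9], [0, 0, 0], 1], [[0, 0, 0], [0, 0, 0], 1]]}}

```text
time_s: 3.63
position: [0.5245, 0.2281, 0.174]
tool_rot: [[0.961, -0.276, 0.004], [-0.276, -0.961, 0.001], [0.003, -0.002, -1.0]]
ft_force: [-0.6, -0.6, -0.7]
grip_width: 0.0854
```

```bash
python3 - <<'E'
from h import *
d=snap("wrist","pics/w2.png"); o=readout.observe(); print(o["position"],o["tool_rot"].round(4).tolist(),o["q"].round(1))
np.savez("w2.npz",**{k:d[k] for k in d if k!="img"})
E
```

```text
[0.52513075 0.22817427 0.17585862] [[0.961, -0.2763, 0.0062], [-0.2763, -0.9611, 0.0013], [0.0056, -0.003, -1.0]] [ 11.6  26.4  76.3   0.   76.9 117.7]
```

View pics/w2.png

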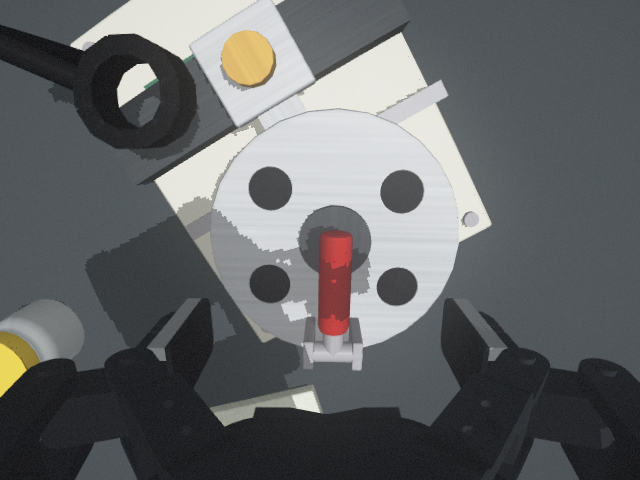

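Request:
{"op": "move_arm", "data": {"motion": [[[-0.08, 0.23, 0.8], [0, 0, 0], 1], [[0, 0, 0.9], [0, 0, 0], 1], [[0, 0, 0.9], [0, 0, 0], 1], [[0, 0, 0.9], [0, 0, 0], 1], [[0, 0, 0.3], [0, 0, 0], 1], [[0, 0, 0], [0, 0, 0], 1]]}}

```text
time_s: 4.18
position: [0.527, 0.2242, 0.1055]
tool_rot: [[0.963, -0.268, 0.019], [-0.268, -0.963, 0.004], [0.017, -0.009, -1.0]]
ft_force: [0.0, 0.4, 0.4]
grip_width: 0.0853
```

```bash
python3 - <<'E'
from h import *
d=snap("wrist","pics/w3.png"); o=readout.observe(); print(o["position"],o["tool_rot"].round(4).tolist(),o["q"].round(1))
E
```

```text
[0.52726846 0.2243106  0.10617973] [[0.9632, -0.2681, 0.0198], [-0.2683, -0.9633, 0.004], [0.018, -0.0092, -0.9998]] [ 11.2  30.3  82.3   0.   66.2 116.8]
```

View pics/w3.png

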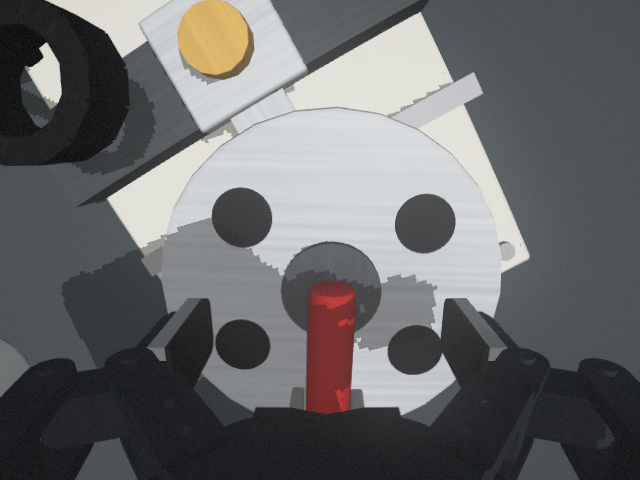

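Request:
{"op": "move_arm", "data": {"motion": [[[-0.27, 0.02, 0.4], [0, -0.0096, 0.014], 1], [[0, 0, 0], [0, 0, 0], 1], [[0, 0, 0], [0, 0, 0], 1]]}}

```text
time_s: 4.48
position: [0.5232, 0.2258, 0.1008]
tool_rot: [[0.954, -0.298, 0.004], [-0.298, -0.954, 0.011], [0.0, -0.012, -1.0]]
ft_force: [-0.4, -0.4, -0.2]
grip_width: 0.0857
```

Request:
{"op": "move_arm", "data": {"motion": [[[-0.05, 0.06, 0.12], [0, 0, 0], -1], [[0, 0, 0], [0, 0, 0], -1], [[0, 0, 0], [0, 0, 0], -1], [[0, 0, 0], [0, 0, 0], -1], [[0, 0, 0], [0, 0, 0], -1], [[0, 0, 0], [0, 0, 0], -1], [[0, 0, 0], [0, 0, 0], -1], [[0, 0, 0], [0, 0, 0], -1]], "squeeze": 25}}

```text
time_s: 5.15
position: [0.5221, 0.2242, 0.1001]
tool_rot: [[0.955, -0.298, 0.006], [-0.298, -0.954, 0.01], [0.003, -0.012, -1.0]]
ft_force: [0.9, 0.1, -0.9]
grip_width: 0.0167
```

Request:
{"op": "move_arm", "data": {"motion": [[[-0.034, 0, -0.43], [0, 0, 0], -1], [[-0.1, 0, -0.42], [0, 0, 0], -1], [[-0.165, 0, -0.4], [0, 0, 0], -1], [[-0.225, 0, -0.37], [0, 0, 0], -1], [[0, 0, 0], [0, 0, 0], -1]]}}

```text
time_s: 5.57
position: [0.5099, 0.228, 0.1339]
tool_rot: [[0.955, -0.297, 0.002], [-0.297, -0.955, 0.011], [-0.001, -0.011, -1.0]]
ft_force: [-0.7, 0.6, -4.5]
grip_width: 0.0169
```

Request:
{"op": "move_arm", "data": {"motion": [[[-0.27, 0, -0.35], [0, 0, 0], -1], [[-0.34, 0, -0.26], [0, 0, 0], -1], [[-0.38, 0, -0.205], [0, 0, 0], -1], [[-0.41, 0, -0.145], [0, 0, 0], -1], [[0, 0, 0], [0, 0, 0], -1]]}}

```text
time_s: 5.98
position: [0.4805, 0.2371, 0.1556]
tool_rot: [[0.955, -0.297, 0.004], [-0.297, -0.955, 0.011], [0.001, -0.012, -1.0]]
ft_force: [1.1, 2.9, -7.4]
grip_width: 0.0166
```

Request:
{"op": "move_arm", "data": {"motion": [[[-0.25, 0, 0.02], [0, 0, 0], -1], [[-0.25, 0, 0.02], [0, 0, 0], -1], [[-0.1, 0, 0], [0, 0, 0], -1], [[0, 0, 0], [0, 0, 0], -1]]}}

```text
time_s: 6.32
position: [0.4699, 0.2405, 0.1569]
tool_rot: [[0.955, -0.297, 0.012], [-0.297, -0.955, 0.01], [0.009, -0.013, -1.0]]
ft_force: [4.0, 0.4, -3.9]
grip_width: 0.0165
```

```bash
python3 - <<'E'
from h import *
d=snap("scene","pics/s4.png",(300,230,500,430),3); d=snap("wrist","pics/w4.png"); o=readout.observe(); print(o["position"],o["ft_force"],o["wrist_torque"],o["q"].round(1))
E
```

```text
[0.47007613 0.24044051 0.15683492] [ 2.66290328 -0.12504389 -1.53003542] [-0.08419616 -0.3961375   0.03874819] [ 14.   23.2  85.5   0.4  70.6 121.2]
```

View pics/s4.png

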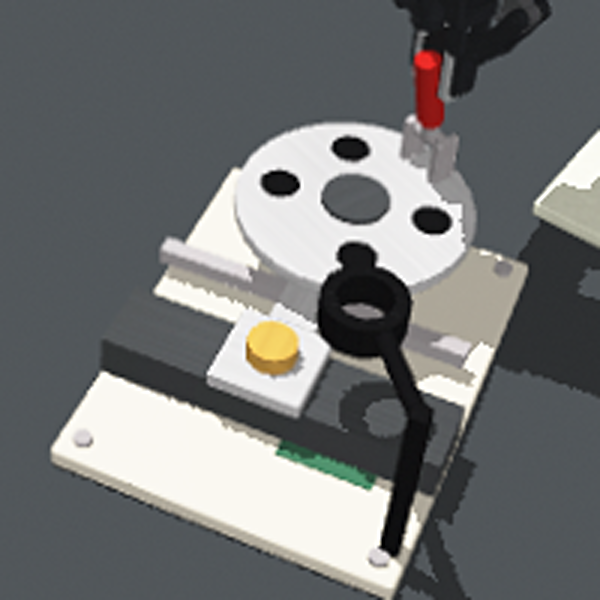

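View pics/w4.png

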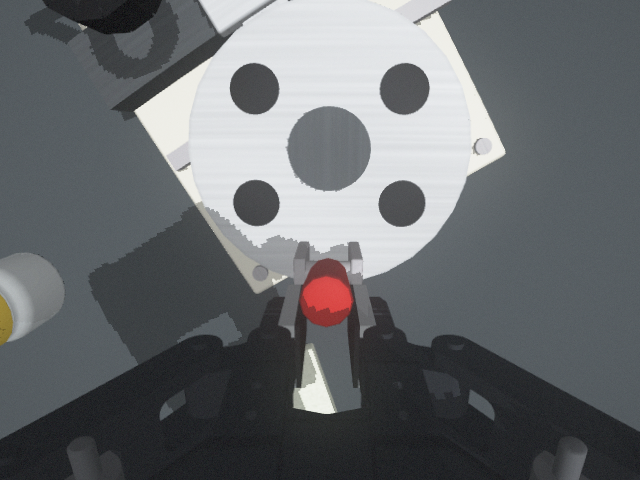

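Request:
{"op": "move_arm", "data": {"motion": [[[0.005, 0.235, 0], [0, 0, -0.0375], -1], [[0.005, 0.235, 0], [0, 0, -0.0375], -1], [[0.005, 0.235, 0], [0, 0, -0.0375], -1], [[0.005, 0.235, 0], [0, 0, -0.0375], -1], [[0.005, 0.235, 0], [0, 0, -0.0375], -1]]}}

```text
time_s: 6.83
position: [0.4676, 0.218, 0.1568]
tool_rot: [[0.994, 0.105, 0.011], [0.105, -0.994, 0.014], [0.013, -0.013, -1.0]]
ft_force: [2.3, 1.2, -1.1]
grip_width: 0.0163
```

```bash
cat > st.py <<'E'
from h import *
o=readout.observe(); p=o["position"]; R=o["tool_rot"]; W=np.array([.5274,.2224])
v=W-p[:2]; az=np.degrees(np.arctan2(v[1],v[0])); t=np.degrees(np.arctan2(R[1,0],R[0,0]))
print("r %.1f az %.1f tool %.1f z %.4f tilt"%(1e3*np.hypot(*v),az,t,p[2]),R[:,2].round(3),o["ft_force"].round(1),o["grip_width"],o["time_s"])
ft=R.T@o["ft_force"];print("tool force",ft.round(1))
E
python3 st.py
```

```text
r 60.0 az 4.2 tool 6.0 z 0.1568 tilt [ 0.011  0.014 -1.   ] [ 2.3  1.2 -1.1] 0.01634603379855549 6.8333
tool force [ 2.4 -0.9  1.2]
```

Request:
{"op": "move_arm", "data": {"motion": [[[0.005, 0.235, 0], [0, 0, -0.036], -1], [[0.005, 0.235, 0], [0, 0, -0.036], -1], [[0.005, 0.235, 0], [0, 0, -0.036], -1], [[0.005, 0.235, 0], [0, 0, -0.036], -1], [[0.005, 0.235, 0], [0, 0, -0.036], -1], [[0.005, 0.235, 0], [0, 0, -0.036], -1], [[0.005, 0.235, 0], [0, 0, -0.036], -1], [[0.005, 0.235, 0], [0, 0, -0.036], -1]]}}

```text
time_s: 7.5
position: [0.4818, 0.184, 0.1567]
tool_rot: [[0.742, 0.671, 0.006], [0.671, -0.742, 0.021], [0.019, -0.011, -1.0]]
ft_force: [1.0, 2.3, -0.8]
grip_width: 0.0163
```

```bash
python3 st.py
```

```text
r 59.6 az 40.1 tool 42.1 z 0.1567 tilt [ 0.006  0.021 -1.   ] [ 1.   2.3 -0.8] 0.016282382834302063 7.5
tool force [ 2.3 -1.   0.9]
```

Request:
{"op": "move_arm", "data": {"motion": [[[0.005, 0.235, 0], [0, 0, -0.034], -1], [[0.005, 0.235, 0], [0, 0, -0.034], -1], [[0.005, 0.235, 0], [0, 0, -0.034], -1], [[0, 0, 0], [0, 0, 0], -1]]}}

```text
time_s: 7.83
position: [0.4922, 0.1746, 0.1567]
tool_rot: [[0.573, 0.819, 0.003], [0.819, -0.573, 0.025], [0.022, -0.012, -1.0]]
ft_force: [3.0, -2.4, -0.3]
grip_width: 0.0167
```

```bash
python3 st.py; python3 - <<'E'
from h import *
snap("top","pics/t5.png",(80,170,280,370),3)
d=snap("scene","pics/s5.png",(300,230,500,430),3); d=snap("wrist","pics/w5.png")
E
```

```text
r 59.4 az 53.6 tool 55.0 z 0.1567 tilt [ 0.003  0.025 -1.   ] [ 3.  -2.4 -0.3] 0.016693912000796413 7.8333
tool force [-0.2  3.8  0.3]
```

View pics/t5.png

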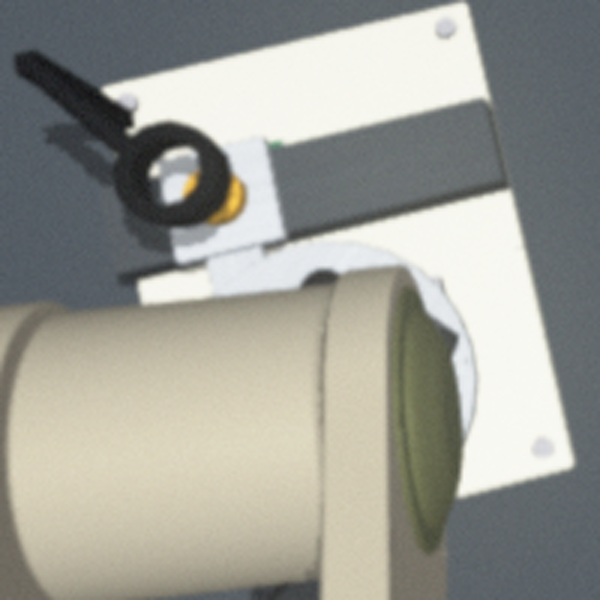

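View pics/s5.png

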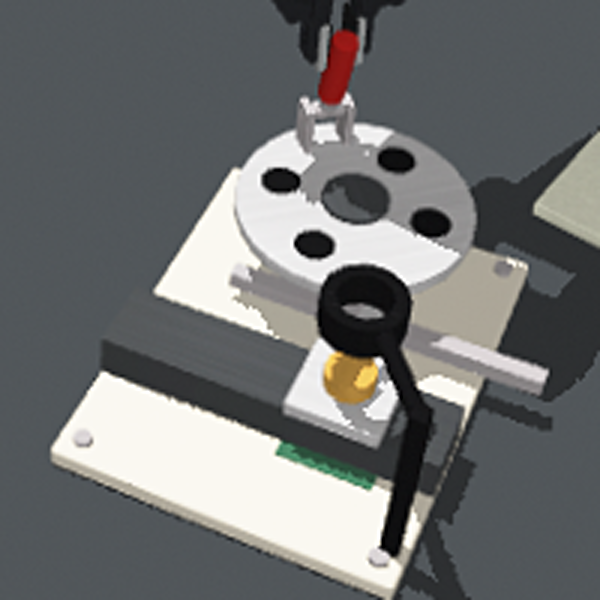

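View pics/w5.png

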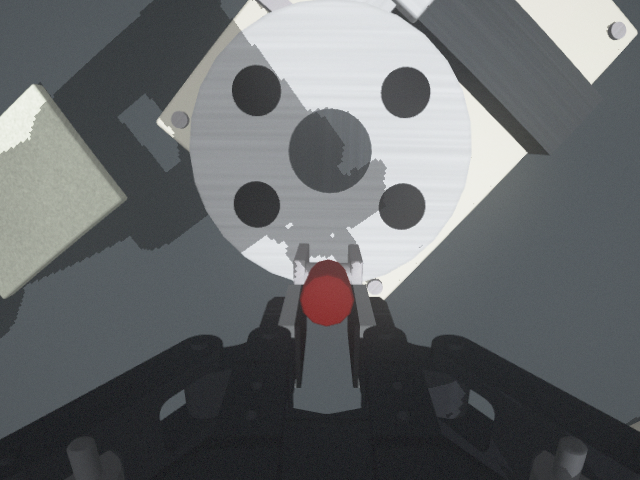

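```bash
python3 - <<'E'
from h import *
import cv2
a=cv2.imread("pics/t5.png"); 
b=cv2.imread("pics/top0.png")[190:260,100:200]; cv2.imwrite("pics/t0z.png",cv2.resize(b,None,fx=8,fy=8,interpolation=cv2.INTER_CUBIC))
cv2.imwrite("pics/t5z.png",cv2.resize(a[60:270,60:360],None,fx=8/3,fy=8/3,interpolation=cv2.INTER_CUBIC))
b=cv2.imread("pics/s5.png")[330:500,250:420];cv2.imwrite("pics/s5z.png",cv2.resize(b,None,fx=3.5,fy=3.5,interpolation=cv2.INTER_CUBIC))
E
```

```text
(no output)
```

View pics/t0z.png

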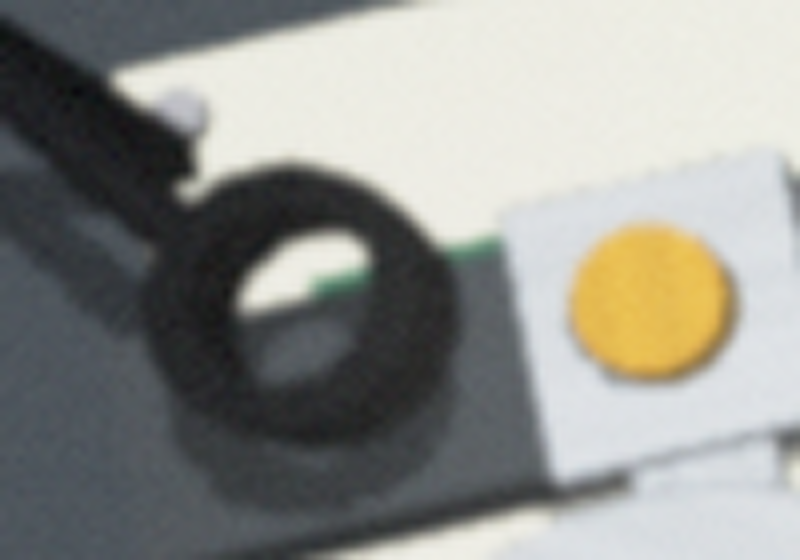

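View pics/t5z.png

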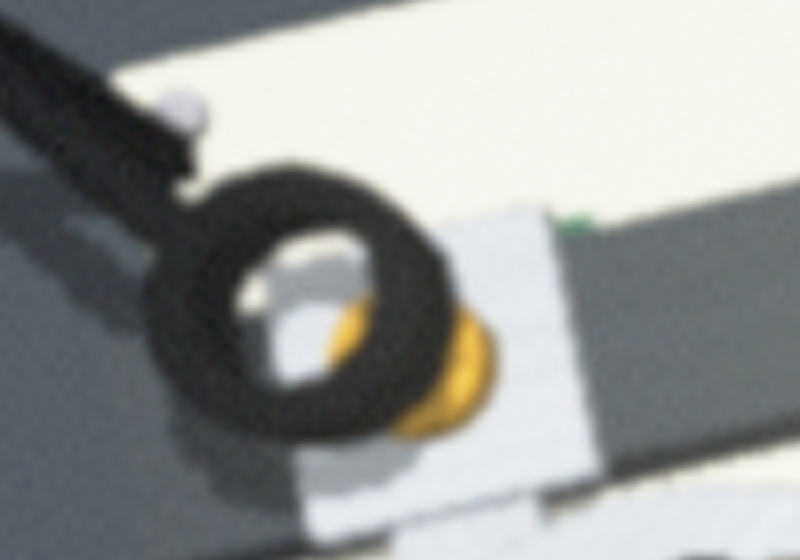

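View pics/s5z.png

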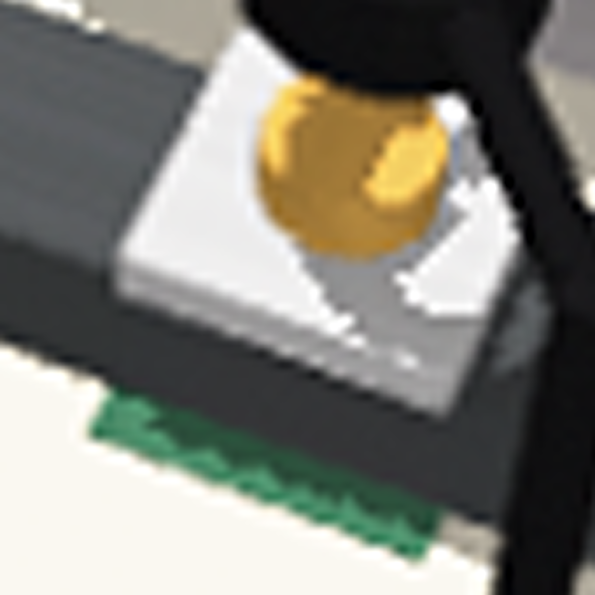

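```bash
python3 - <<'E'
from h import *
t=dict(imaging.get_image("top"));s=imaging.get_image("scene")
c=lambda x,y,k,ox,oy:((x+.5)/k-.5+ox,(y+.5)/k-.5+oy)
r=np.array([np.cos(np.radians(103.15)),np.sin(np.radians(103.15)),0])
T=lambda x,y,z:onz(t,*c(x,y,8,100,190),z)
Sc=lambda x,y,z:onz(s,*c(x,y,10.5,300+250/3,230+110),z)
print("left edge before",[1e3*r@T(*p,.057) for p in((505,210),(550,488))])
print("right edge now",[1e3*r@T(*p,.057) for p in((546,208),(602,472))],"left now",[1e3*r@T(*p,.057) for p in((300,480),(312,540),(268,310))])
print("strip top",[1e3*r@T(*p,.012) for p in((314,281),(596,222))])
print("strip scene",[1e3*r@Sc(*p,.012) for p in((90,435),(115,395),(420,560),(438,515))])
print("carriage scene now z.057 L",[1e3*r@Sc(*p,.057) for p in((118,262),(245,32))],"R",[1e3*r@Sc(*p,.057) for p in((440,388),(520,240))])
print("lens",[1e3*r@np.array(p) for p in((.6343,.2932,0),(.6337,.2915,0),(.6302,.2923,0))])
print(T(300,305,.122),r@T(300,305,.122),[r@T(300,400,z) for z in(.12,.13)])
E
```

```text
left edge before [np.float64(117.6416051543346), np.float64(119.79362711638592)]
right edge now [np.float64(109.3350359144519), np.float64(108.852502924159)] left now [np.float64(168.86080861841845), np.float64(168.72427374683016), np.float64(168.8336870881093)]
strip top [np.float64(172.60313804406724), np.float64(110.52549357407432)]
strip scene [np.float64(110.43979813502003), np.float64(111.04436403282685), np.float64(170.98402507397805), np.float64(170.53093321330653)]
carriage scene now z.057 L [np.float64(110.69915251959353), np.float64(111.35085048231163)] R [np.float64(168.44050563528535), np.float64(170.03197660371796)]
lens [np.float64(141.207657123008), np.float64(139.6887355582804), np.float64(141.2640119168702)]
[0.63426302 0.29374054 0.122     ] 0.14174243623269742 [np.float64(0.14567266464729536), np.float64(0.14246611377326063)]
```

Request:
{"op": "move_arm", "data": {"motion": [[[0, 0.06, 0], [0, 0, -0.004], -1], [[0, 0.06, 0], [0, 0, -0.004], -1], [[0, 0, 0], [0, 0, 0], -1]]}}

```text
time_s: 8.33
position: [0.4926, 0.1743, 0.1567]
tool_rot: [[0.562, 0.827, 0.001], [0.827, -0.562, 0.025], [0.021, -0.013, -1.0]]
ft_force: [3.4, -1.2, -1.4]
grip_width: 0.0165
```

```bash
python3 st.py; python3 - <<'E'
from h import *
import cv2
snap("top","pics/t6z.png",(100,190,200,260),8)
snap("scene","pics/s6z.png",(383,340,440,397),10.5)
E
```

```text
r 59.3 az 54.1 tool 55.8 z 0.1567 tilt [ 0.001  0.025 -1.   ] [ 3.4 -1.2 -1.4] 0.016541525105007622 8.3333
tool force [0.9 3.5 1.4]
```

View pics/t6z.png

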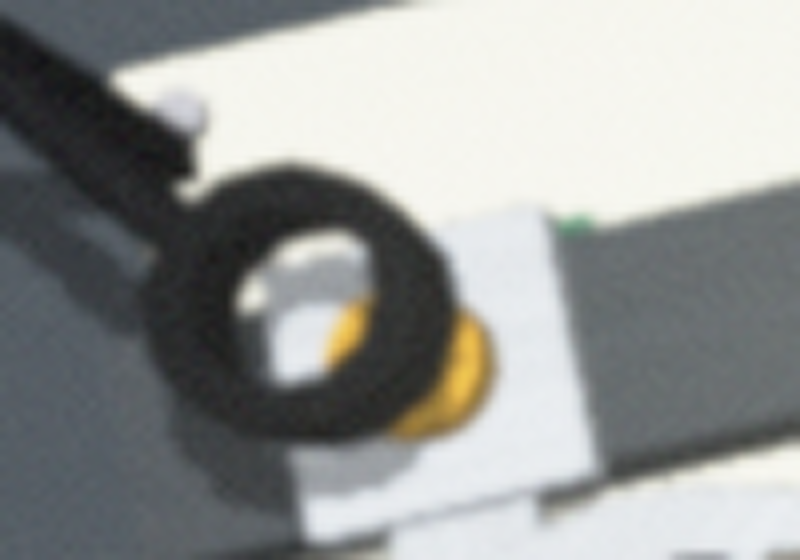

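View pics/s6z.png

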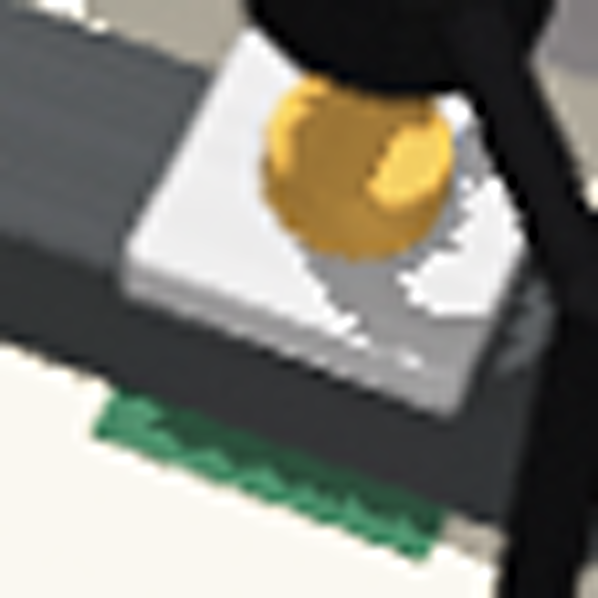

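Request:
{"op": "move_arm", "data": {"motion": [[[0, 0.13, 0], [0, 0, 0], -1], [[0, 0.03, 0], [0, 0, 0], -1]]}}

```text
time_s: 8.6
position: [0.4942, 0.1733, 0.1567]
tool_rot: [[0.562, 0.827, -0.002], [0.827, -0.562, 0.027], [0.021, -0.016, -1.0]]
ft_force: [-0.1, 2.6, 0.6]
grip_width: 0.0166
```

```bash
python3 st.py
```

```text
r 59.3 az 55.9 tool 55.8 z 0.1567 tilt [-0.002  0.027 -1.   ] [-0.1  2.6  0.6] 0.016634790817557754 8.6
tool force [ 2.  -1.6 -0.5]
```

```bash
python3 - <<'E'
from h import *
import cv2
snap("top","pics/t7z.png",(100,190,200,260),8)
snap("scene","pics/s7z.png",(383,340,440,397),10.5)
E
```

```text
(no output)
```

View pics/t7z.png

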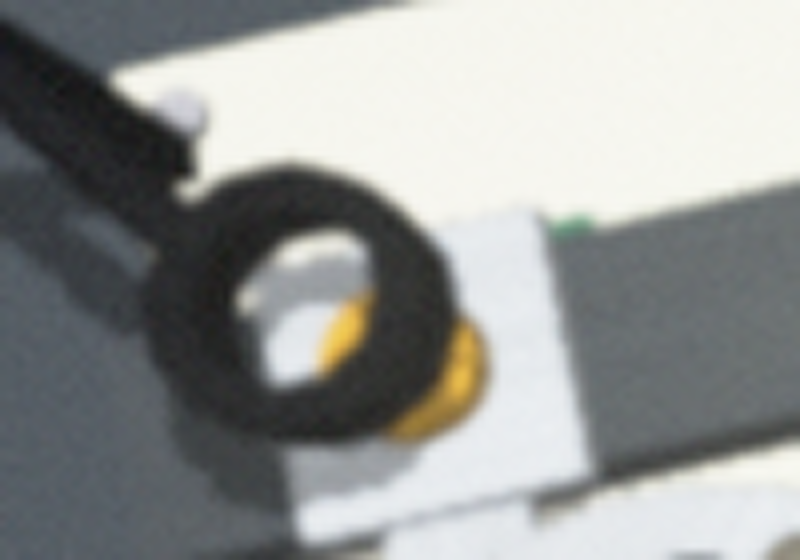

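View pics/s7z.png

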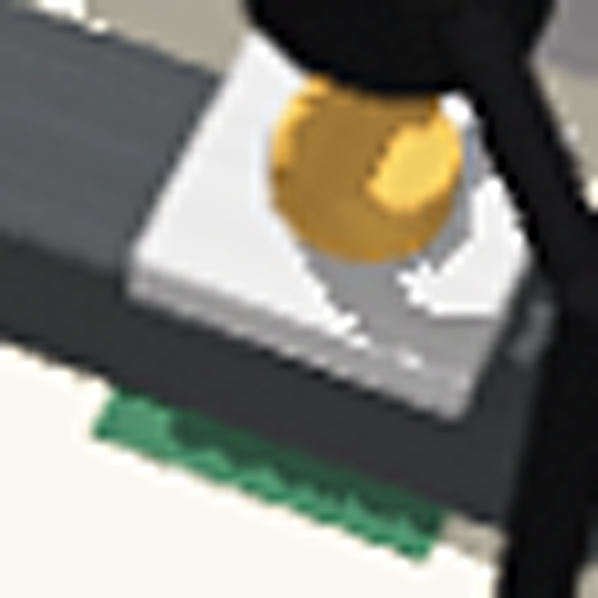

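```bash
python3 - <<'E'
from h import *
t=dict(imaging.get_image("top"));s=imaging.get_image("scene")
c=lambda x,y,k,ox,oy:((x+.5)/k-.5+ox,(y+.5)/k-.5+oy)
r=np.array([np.cos(np.radians(103.15)),np.sin(np.radians(103.15)),0])
T=lambda x,y,z:onz(t,*c(x,y,8,100,190),z)
Sc=lambda x,y,z:onz(s,*c(x,y,10.5,383,340),z)
print("right edge now",[1e3*r@T(*p,.057) for p in((538,210),(592,472))],"left now",[1e3*r@T(*p,.057) for p in((290,480),(302,544),(260,330))])
print("strip scene",[1e3*r@Sc(*p,.012) for p in((93,435),(118,395),(425,560),(440,515))])
print("carriage scene L",[1e3*r@Sc(*p,.057) for p in((132,264),(256,36))],"R",[1e3*r@Sc(*p,.057) for p in((455,390),(530,252))])
E
```

```text
right edge now [np.float64(111.02209270075089), np.float64(110.83552720690763)] left now [np.float64(170.83068248757752), np.float64(170.83636811791953), np.float64(171.17175149538366)]
strip scene [np.float64(110.36218278343259), np.float64(110.96621141053119), np.float64(171.2145390188316), np.float64(170.29871124328344)]
carriage scene L [np.float64(112.44249736075042), np.float64(112.86163868694928)] R [np.float64(170.29423049111648), np.float64(171.87955079729764)]
```

Request:
{"op": "move_arm", "data": {"motion": [[[0.43, 0, 0.034], [0, 0, 0], -1], [[0.42, 0, 0.1], [0, 0, 0], -1], [[0.4, 0.003, 0.165], [0, 0, 0], -1], [[0.37, 0.004, 0.225], [0, 0, 0], -1], [[0, 0, 0], [0, 0, 0], -1]]}}

```text
time_s: 9.22
position: [0.5122, 0.2008, 0.1446]
tool_rot: [[0.563, 0.827, -0.007], [0.827, -0.562, 0.021], [0.013, -0.018, -1.0]]
ft_force: [-1.5, 0.4, 1.0]
grip_width: 0.0165
```

```bash
cat >> st.py <<'E'
H=np.array([.4942,.1733]); dd=p[:2]-H; a=np.radians(55.9)
print("from upright: along %.1f lat %.1f down %.1f"%(1e3*(dd@[np.cos(a),np.sin(a)]),1e3*(dd@[np.sin(a),-np.cos(a)]),1e3*(.1567-p[2])))
E
python3 st.py
```

```text
r 26.4 az 54.9 tool 55.8 z 0.1446 tilt [-0.007  0.021 -1.   ] [-1.5  0.4  1. ] 0.016528981048164953 9.2167
tool force [-0.5 -1.5 -1. ]
from upright: along 32.9 lat -0.5 down 12.1
```

Request:
{"op": "move_arm", "data": {"motion": [[[0.3, 0.01, 0.23], [0, 0, 0], -1], [[0.28, 0.01, 0.33], [0, 0, 0], -1], [[0.22, 0.01, 0.37], [0, 0, 0], -1], [[0.155, 0.01, 0.4], [0, 0, 0], -1], [[0, 0, 0], [0, 0, 0], -1]]}}

```text
time_s: 9.63
position: [0.5242, 0.2191, 0.1167]
tool_rot: [[0.561, 0.828, -0.008], [0.828, -0.561, 0.021], [0.013, -0.018, -1.0]]
ft_force: [-1.9, -1.6, 1.9]
grip_width: 0.0164
```

```bash
python3 st.py
```

```text
r 4.6 az 46.2 tool 55.9 z 0.1167 tilt [-0.008  0.021 -1.   ] [-1.9 -1.6  1.9] 0.016396407620744378 9.6333
tool force [-2.3 -0.7 -1.9]
from upright: along 54.7 lat -0.8 down 40.0
```

Request:
{"op": "move_arm", "data": {"motion": [[[0, 0.01, 0.4], [0, 0, 0], -1], [[-0.03, 0.01, 0.36], [0, 0, 0], -1], [[0, 0, 0.08], [0, 0, 0], -1], [[0, 0, 0], [0, 0, 0], -1]]}}

```text
time_s: 9.97
position: [0.5255, 0.2209, 0.1042]
tool_rot: [[0.561, 0.828, -0.0], [0.828, -0.56, 0.026], [0.021, -0.015, -1.0]]
ft_force: [-2.8, -1.1, -1.6]
grip_width: 0.0168
```

```bash
python3 st.py;  python3 - <<'E'
from h import *
snap("scene","pics/s8.png",(330,230,480,380),4)
snap("wrist","pics/w8.png")
E
```

```text
r 2.4 az 37.5 tool 55.9 z 0.1042 tilt [-0.     0.026 -1.   ] [-2.8 -1.1 -1.6] 0.016785803102659147 9.9667
tool force [-2.5 -1.6  1.5]
from upright: along 57.0 lat -0.8 down 52.5
```

View pics/s8.png

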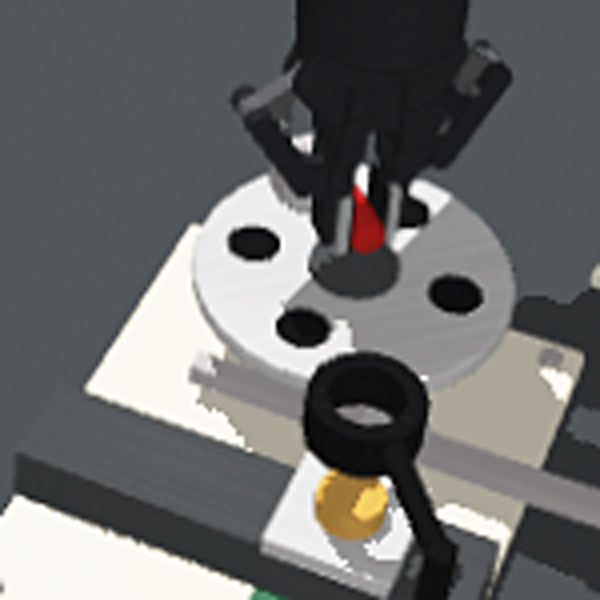

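Request:
{"op": "move_arm", "data": {"motion": [[[-0.05, 0.01, 0.25], [0, 0, 0], -1], [[-0.03, 0, 0.12], [0, 0, 0], -1], [[0, 0, 0.05], [0, 0, 0], -1]]}}

```text
time_s: 10.32
position: [0.5258, 0.2213, 0.1024]
tool_rot: [[0.561, 0.828, 0.007], [0.828, -0.561, 0.031], [0.03, -0.011, -0.999]]
ft_force: [-5.7, -3.1, 3.9]
grip_width: 0.0168
```

```bash
python3 st.py
```

```text
r 2.0 az 34.8 tool 55.9 z 0.1024 tilt [ 0.007  0.031 -0.999] [-5.7 -3.1  3.9] 0.01682987463890779 10.3167
tool force [-5.7 -3.  -4.1]
from upright: along 57.5 lat -0.7 down 54.3
```

Request:
{"op": "move_arm", "data": {"motion": [[[-0.05, 0.01, 0.35], [0, 0, 0], -1], [[0, 0, 0], [0, 0, 0], -1]]}}

```text
time_s: 10.48
position: [0.5262, 0.2219, 0.1006]
tool_rot: [[0.56, 0.828, 0.014], [0.827, -0.561, 0.035], [0.036, -0.008, -0.999]]
ft_force: [-4.9, -2.3, -4.3]
grip_width: 0.0164
```

```bash
python3 st.py
```

```text
r 1.3 az 24.0 tool 55.9 z 0.1006 tilt [ 0.014  0.035 -0.999] [-4.9 -2.3 -4.3] 0.01636853804561164 10.4833
tool force [-4.8 -2.7  4.2]
from upright: along 58.1 lat -0.7 down 56.1
```

Request:
{"op": "move_arm", "data": {"motion": [[[0, 0, 0], [0, 0, 0], -0.3], [[0, 0, 0], [0, 0, 0], 0], [[0, 0, 0], [0, 0, 0], 0.3], [[0, 0, -0.3], [0, 0, 0], 0.5], [[0, 0, -0.9], [0, 0, 0], 0.5], [[0, 0, -1], [0, 0, 0], 0.5], [[0, 0, -1], [0, 0, 0], 0.5], [[0, 0, -1], [0, 0, 0], 0.5], [[0, 0, -1], [0, 0, 0], 0.5], [[0, 0, 0], [0, 0, 0], 0.5]]}}

```text
time_s: 11.32
position: [0.5274, 0.2172, 0.2084]
tool_rot: [[0.563, 0.826, 0.016], [0.826, -0.563, 0.035], [0.038, -0.006, -0.999]]
ft_force: [-0.4, 0.7, 0.6]
grip_width: 0.0638
```

```bash
python3 st.py; python3 - <<'E'
from h import *
snap("scene","pics/s9.png",(330,230,480,380),4)
d=snap("wrist","pics/w9.png"); np.savez("w9.npz",**{k:d[k] for k in d if k!="img"})
E
```

```text
r 5.2 az 90.1 tool 55.7 z 0.2084 tilt [ 0.016  0.035 -0.999] [-0.4  0.7  0.6] 0.06381867578801745 11.3167
tool force [ 0.4 -0.7 -0.6]
from upright: along 55.0 lat 2.9 down -51.7
```

View pics/s9.png

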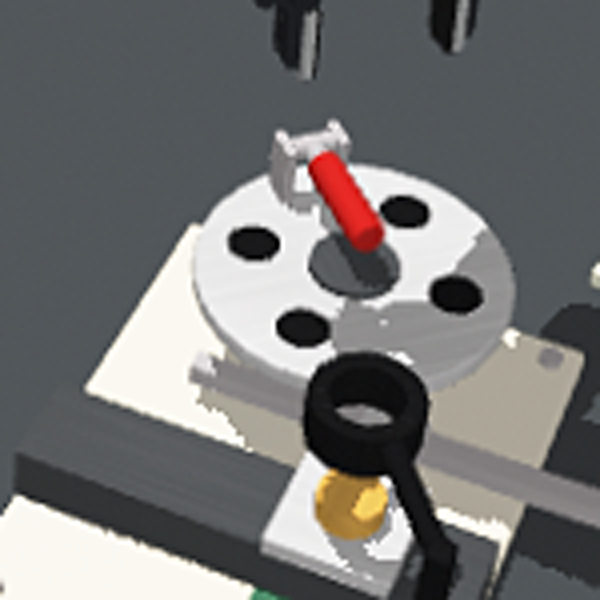

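View pics/w9.png

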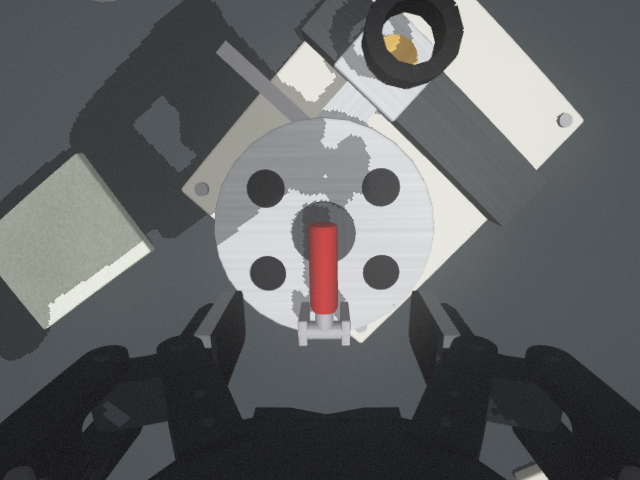

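Request:
{"op": "move_arm", "data": {"motion": [[[0.69, 0.58, -0.2], [0, -0.009, 0], 0.5], [[0.69, 0.58, -0.2], [0, -0.009, 0], 0.5], [[0.69, 0.58, -0.2], [0, 0, 0], 0.5], [[0.69, 0.58, -0.2], [0, 0, 0], 0.5], [[0, 0, 0], [0, 0, 0], 0.5]]}}

```text
time_s: 11.83
position: [0.5957, 0.2362, 0.2139]
tool_rot: [[0.564, 0.825, -0.024], [0.826, -0.564, -0.001], [-0.014, -0.019, -1.0]]
ft_force: [0.0, 0.1, 0.3]
grip_width: 0.0641
```

```bash
python3 st.py; python3 - <<'E'
from h import *
d=snap("wrist","pics/w10.png"); np.savez("w10.npz",**{k:d[k] for k in d if k!="img"})
print("eye",d["eye"])
L=np.array([.634,.2915]); 
print("L top",proj(d,(*L,.134)),"S z.071 same xy",proj(d,(*L,.071)))
s=imaging.get_image("scene")
W=np.array([.5274,.2224,.115]);a=np.radians(55.9);u=np.array([np.cos(a),np.sin(a),0]);H=W-.06*u
for th in (0,3,6,10):
    q=np.radians(th); E=H+.072*(np.cos(q)*u+np.sin(q)*np.array([0,0,1]));B=H+.014*(np.cos(q)*u+np.sin(q)*np.array([0,0,1]))
    f=lambda P:tuple(((np.array(proj(s,P))-[330,230])*4).round(0))
    w=dict(np.load("w9.npz"))
    print(th,"scene end",f(E),f(B),"hinge",f(H),"wrist9",proj(w,E),proj(w,B))
E
```

```text
r 69.7 az -168.6 tool 55.7 z 0.2139 tilt [-0.024 -0.001 -1.   ] [0.  0.1 0.3] 0.06406765204123886 11.8333
tool force [ 0.1 -0.1 -0.3]
from upright: along 109.0 lat 48.8 down -57.2
eye [0.63663333 0.29100918 0.35532802]
L top (np.float64(329.4071221027584), np.float64(130.2238006348294)) S z.071 same xy (np.float64(330.3912177214697), np.float64(129.7783998540413))
0 scene end (np.float64(367.0), np.float64(243.0)) (np.float64(320.0), np.float64(165.0)) hinge (np.float64(309.0), np.float64(147.0)) wrist9 (np.float64(323.1080773567068), np.float64(222.1575129401615)) (np.float64(323.6978455680736), np.float64(309.4227599027704))
3 scene end (np.float64(368.0), np.float64(237.0)) (np.float64(320.0), np.float64(164.0)) hinge (np.float64(309.0), np.float64(147.0)) wrist9 (np.float64(323.0102862979421), np.float64(223.460411053855)) (np.float64(323.68184906445777), np.float64(309.9015115593355))
6 scene end (np.float64(368.0), np.float64(231.0)) (np.float64(320.0), np.float64(162.0)) hinge (np.float64(309.0), np.float64(147.0)) wrist9 (np.float64(322.9118896825403), np.float64(225.1235726268971)) (np.float64(323.6661889378592), np.float64(310.4362356736052))
10 scene end (np.float64(369.0), np.float64(222.0)) (np.float64(320.0), np.float64(161.0)) hinge (np.float64(309.0), np.float64(147.0)) wrist9 (np.float64(322.78032910379864), np.float64(227.92039935786045)) (np.float64(323.6459158619436), np.float64(311.2343391861523))
```

View pics/w10.png

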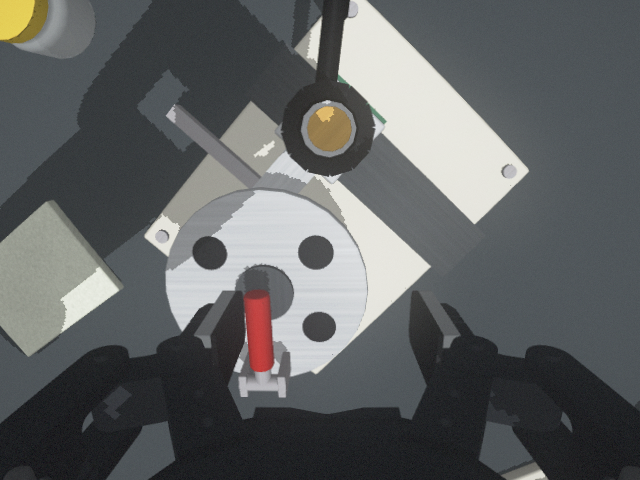

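```bash
python3 - <<'E'
import cv2
a=cv2.imread("pics/w10.png")[70:190,250:410];cv2.imwrite("pics/w10z.png",cv2.resize(a,(800,600),interpolation=cv2.INTER_CUBIC))
from h import *
snap("scene","pics/s11.png",(390,250,450,310),10)
E
```

```text
(no output)
```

View pics/w10z.png

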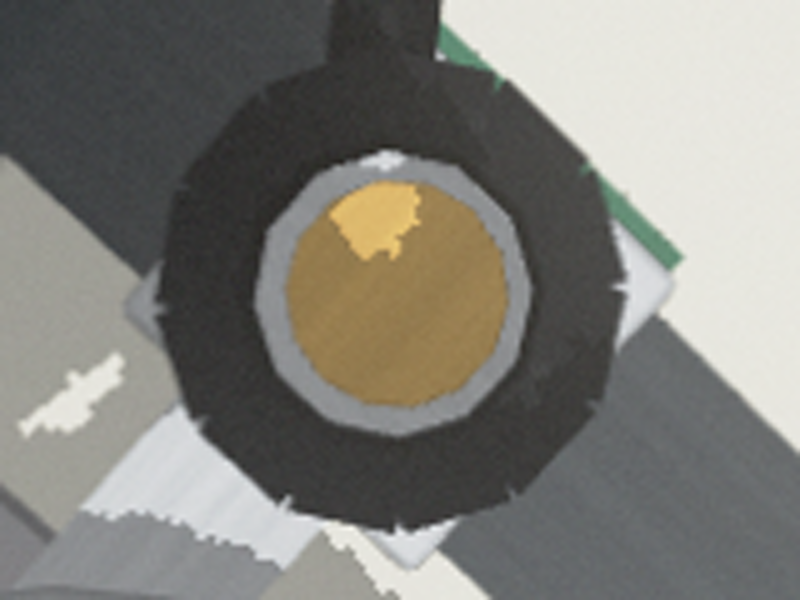

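View pics/s11.png

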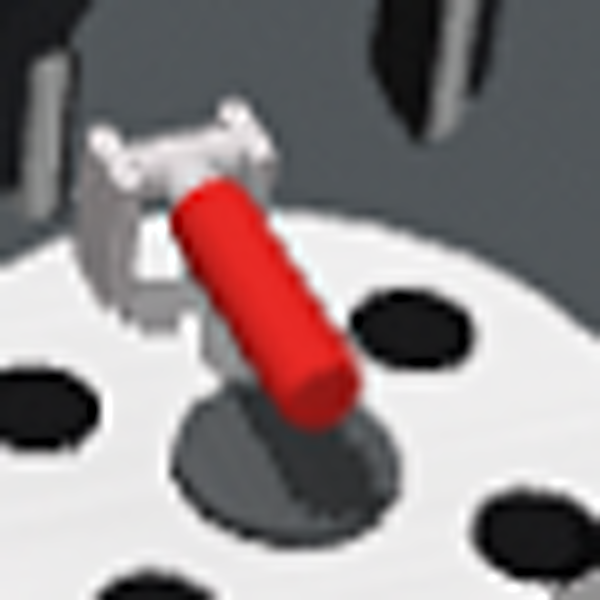

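```bash
python3 - <<'E'
from h import *
import cv2
a=cv2.imread("pics/scene0.png")[260:320,405:465];cv2.imwrite("pics/sc0z.png",cv2.resize(a,None,fx=10,fy=10,interpolation=cv2.INTER_CUBIC))
s=imaging.get_image("scene"); W=np.array([.5274,.2224,.115])
for az in(-17.4,55.9):
  for th in(0,3,6):
    a=np.radians(az);u=np.array([np.cos(a),np.sin(a),0]);q=np.radians(th);H=W-.06*u
    print(az,th,np.round(proj(s,H+.072*(np.cos(q)*u+np.sin(q)*np.array([0,0,1]))),2),np.round(proj(s,H),2))
E
```

```text
-17.4 0 [414.32 288.88] [442.91 275.28]
-17.4 3 [414.57 287.4 ] [442.91 275.28]
-17.4 6 [414.9  285.87] [442.91 275.28]
55.9 0 [421.72 290.74] [407.29 266.7 ]
55.9 3 [421.93 289.23] [407.29 266.7 ]
55.9 6 [422.09 287.66] [407.29 266.7 ]
```

View pics/sc0z.png

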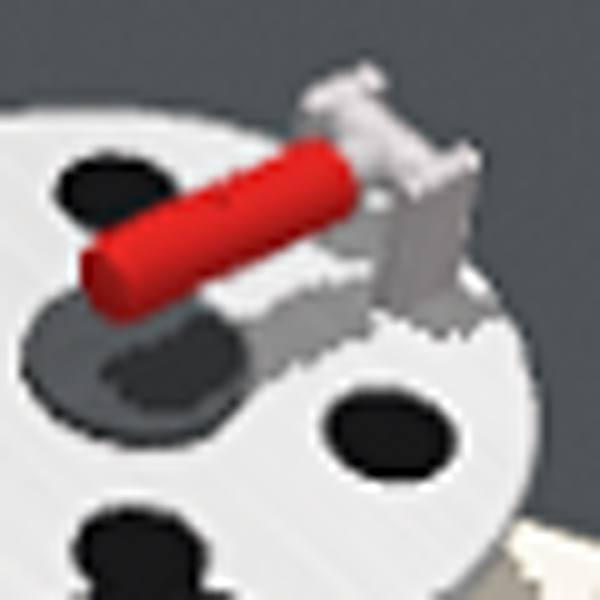

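Request:
{"op": "move_arm", "data": {"motion": [[[-0.5, 0, -1], [0, 0, 0], 0.5], [[-0.5, 0, -1], [0, 0, 0], 0.5], [[-0.5, 0, -1], [0, 0, 0], 0.5], [[-0.5, 0.5, -1], [0, 0, 0], 0.5], [[0, 1, 0], [0, 0, 0], 0.5], [[0, 1, 0], [0, 0, 0], 0.5], [[0, 1, 0], [0, 0, 0], 0.5], [[0, 1, 0], [0, 0, 0], 0.5], [[0, 1, 0], [0, 0, 0], 0.5], [[0, 1, 0], [0, 0, 0], 0.5], [[0, 0, 0], [0, 0, 0], 0.5], [[0, 0, 0], [0, 0, 0], 0.5]]}}

```text
time_s: 13.03
position: [0.6734, 0.1243, 0.2959]
tool_rot: [[0.562, 0.827, -0.031], [0.827, -0.562, -0.002], [-0.019, -0.024, -1.0]]
ft_force: [-0.9, 0.5, -0.1]
grip_width: 0.0642
```

```bash
python3 st.py; python3 - <<'E'
from h import *
import cv2
snap("top","pics/t12.png"); snap("scene","pics/s12.png")
a=cv2.imread("pics/s12.png");b=cv2.imread("pics/scene0.png")
cv2.imwrite("pics/s12c.png",np.hstack([cv2.resize(x[185:305,120:290],None,fx=2.3,fy=2.3) for x in(b,a)]))
E
```

```text
r 175.9 az 146.1 tool 55.8 z 0.2959 tilt [-0.031 -0.002 -1.   ] [-0.9  0.5 -0.1] 0.06422799540157523 13.0333
tool force [-0.1 -1.1  0.1]
from upright: along 59.9 lat 175.9 down -139.2
```

View pics/t12.png

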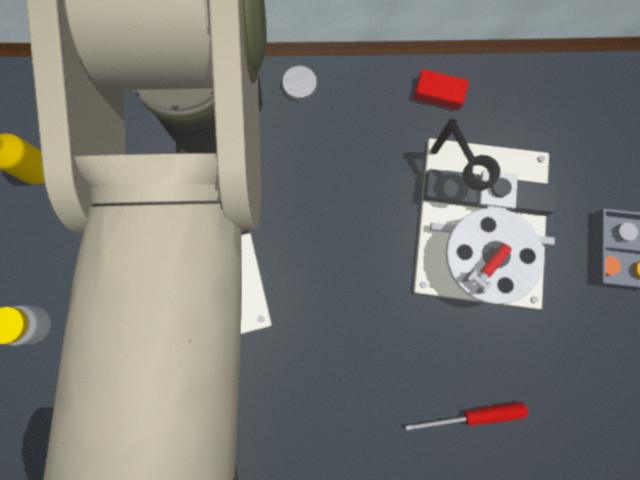

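View pics/s12c.png

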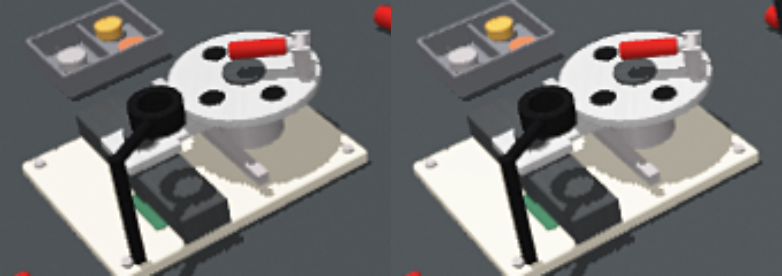

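View pics/s12.png

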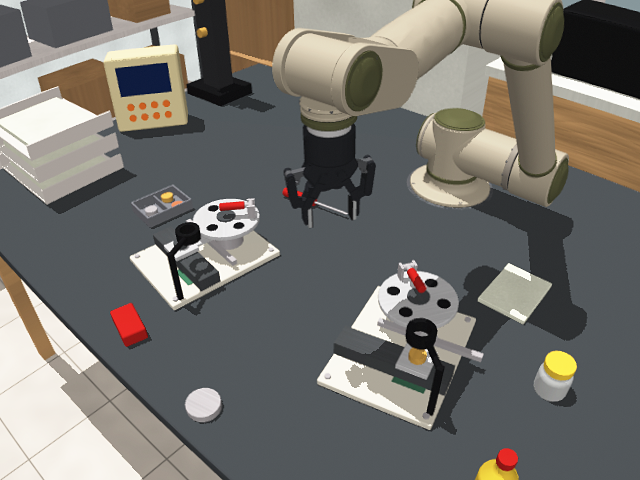

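The steel slide is unchanged. The brass slide's handle is folded flat with the sample under its lens, and the gripper is clear of everything, so I'm handing the job in.

```bash
python3 -c "
from rig import job
print(job.close_job())"
```

```text
the job is handed in; nothing more can be done
None
```

The job is done and handed in at about 13 s of the 48 s allowed. I pinched the brass slide's folded handle, swung it up to its stop and cranked the wheel about 73° counterclockwise. I then folded the handle back down, let go and moved the arm clear.

**Sample position:** the wrist camera, looking straight down through the ring, showed the brass sample centred in the lens to within about 1 mm. The top and scene cameras differed from each other by about 1 mm, one each side of centre.

**Handle:** the last scene picture puts it within about 2° of level, though not proven to be exactly 0. I did not press it down again to confirm. The grip slipped about 2–3 mm along the handle while folding.

**Rest of the scene:** the steel slide looks the same in the before and after pictures. After the arm withdrew, the wrist force was about 1 N, so it is touching nothing. The highest wrist force I read while handling was about 8 N.

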